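# Lock the access panel of the test rig

### The job

Push the sliding aluminium panel on the red case fully home by its blue tab, so that the well is covered. Only then set a closed fingertip in the slot of the black quarter-turn cam and turn it clockwise (seen from above) a full quarter turn to its stop, so that its yellow tongue stands behind the panel and locks it. Pinch and lift nothing, leave everything else on the bench where it is, and finish with the hand clear.

Things in the scene. Friction and masses are not known exactly. Their poses are not given: they have to be found in the camera images.
- case: Rig fixed to the bench: white board 360 x 320 x 12 mm with a red case 280 (its x) x 190 mm (y), deck 75 mm above the bench. Origin: centre of the board's underside. x points away from the robot (yaw within 0.35 rad), y left, z up. Open well in the far half, cam in the near half. Red rails guide the panel: at y = +-66 to +-86 mm, x = -60 to +140 mm, top 88 mm above the bench.
- tab_face (a point): Centre of the near face (looks to -x of the case) of the panel's upright blue tab; moves with the panel. Tab 90 mm wide (y), 12 mm thick (x), 80 to 104 mm above the bench; this point at 92 mm. Pushed to +x the panel slides with about 3 N friction to a hard stop at home. Gap from this face to the dial's rim: 50 to 69 mm at the start, 87 mm when home.
- cam_axis (a point): On the cam's vertical axis at the slot's floor, 89 mm above the bench; fixed at x = -75 mm, y = 0 of the case. The cam is a round dial 100 mm across, underside 84 mm, top 105 mm above the bench. A straight slot 38 mm wide, 16 mm deep, open at both rims, crosses its centre: aluminium floor with a small yellow mark at one end, black walls.
- slot (a point): On the floor of the slot's marked half, on its centre line, 32 mm from the cam axis, 89 mm above the bench; turns with the cam. The yellow tongue below the dial points the same way and ends 11.5 mm beyond the rim. At joint value 0 this point lies to +y (left) of the axis, after the quarter turn to +x, towards the panel.
- panel (a joint): How far the panel is short of home, in m: 0 fully home at its stop, 0.04 farthest back towards the robot. Starts at 0.018 to 0.037; stays where it is left.
- cam (a joint): Turn of the cam in rad, growing clockwise seen from above: 0 unlocked (hard stop), 1.571 locked (hard stop). Starts at 0 to 0.15; needs about 0.12 N m (4 N on the slot wall at 32 mm radius); stays where it is left. If the panel is not home the tongue strikes its near edge.
- driver: Bystander, loose, to be left alone: screwdriver, 170 mm long, lying on the white board on the right-hand side of the red case. Origin at the centre of its underside (half-way along it).
- tape: Bystander, loose, to be left alone: small yellow tape roll, 48 mm across, 19 mm high, lying flat on the white board to the left of the case. Origin at the centre of its underside.
- standoff: Bystander, loose, to be left alone: upright brass pin 16 mm across, 45 mm tall, standing on the white board to the left of the case's near part. Origin at the centre of its underside.
- pot: Bystander, loose, to be left alone: open steel bowl, 150 mm across, 100 mm high, on the bench to the robot's left. Origin at the centre of its underside.
- glue: Bystander, loose, to be left alone: white glue bottle, 52 mm across, 130 mm tall, on the bench to the robot's right. Origin at the centre of its underside.
- screws: Bystander, loose, to be left alone: glass jar with steel lid, 60 mm across, 70 mm tall, on the bench to the robot's right. Origin at the centre of its underside.
- mug: Bystander, loose, to be left alone: blue ceramic cup, 76 mm across, 90 mm tall, on the bench to the robot's right. Origin at the centre of its underside.

How it is judged:
On the way, in this order (a step that is already met when the one before it is completed fails the run):
1. the panel is fully home (within 3 mm) while the cam is still unlocked (turned less than 0.5 rad) (value of joint panel below 0.003 m and value of joint cam below 0.5 rad), for 0.2 s.
2. the cam is turned to its locked stop (more than 1.42 rad) with the panel home (value of joint panel below 0.003 m and value of joint cam above 1.42 rad), for 0.2 s.
At the end, for the whole second after the job is handed in: The panel is within 3 mm of home, the cam is turned past 1.42 rad (full stop at 1.571) and at rest (all of step 2 and velocity of joint cam below 0.05 rad/s); the robot touches nothing.
It fails at once if the cam is turned past 0.5 rad while the panel is more than 6 mm short of home (value of joint cam above 0.5 rad and value of joint panel above 0.006 m).
It fails at once if a bystander on the rig's board is lifted, carried or shifted by more than 25 mm (distance of any of driver, tape, standoff from where it was at the start of the episode above 0.025 m).
It fails at once if a bystander on the bench is lifted, carried or shifted by more than 30 mm (distance of any of pot, glue, screws, mug from where it was at the start of the episode above 0.03 m).
It also fails if it takes over 45 s, if anything falls off the work surface, if the arm or the gripper's body presses on something with over 40 N, if the wrist force passes 120 N, or if a joint passes its speed limit or range.

### The arm

A 6-joint arm with a two-finger parallel gripper is mounted at the origin on the work surface. World frame = base frame: x ahead of the robot, y to its left, z up, the work surface at z = 0. Lengths are in m, angles in rad, forces in N, time in s.
With the tool pointing down it reaches from about 0.425 to 0.925 m from the base axis. Payload 12.5 kg.
Tool frame: the origin (TCP) lies midway between the tips of the shut fingers; the grasp point (between the pads) lies 19 mm behind it; z points along the fingers, y is the direction in which the jaws open and shut (so a half turn about z gives the same grasp; the last joint's range is limited). The gripper opens to 85 mm and grips with 20 to 120 N. Pads are 22 mm wide; open, the fingers measure 114 mm over their backs; the gripper's body (76 mm by 85 mm) begins 54 mm behind the grasp point. The pads swing forward as they close: fully open they stand 13 mm farther back than shut.
Start: joints at [1.059, 0.491, 1.559, -0, 1.092, -0.106], TCP at [0.247, 0.574, 0.231] pointing down, gripper open.
Joint ranges: [-3.1, 3.1], [-0.84, 2.19], [0.05, 2.79], [-1.13, 4.28], [0.06, 2.93], [-2.69, 2.69]. Speed limits (rad/s): [2.22, 2.22, 2.79, 3.14, 3.14, 3.14].

### API

Orientations are given as a unit quaternion [w, x, y, z].
In Python, from bench import ctrl gives the robot as it stands.
- The arm moves only by the shell command python3 -m pendant 'ROWS'. ROWS is JSON, a list of rows, each an object of numbers: "jaw": the opening, from -1 (shut) to 1 (fully open); "x", "y", "z": the shift along the tool's x, y, z in m; "ax", "ay", "az": the turn, a rotation vector about the tool's x, y, z in degrees. A call has 1 to 5 rows; each row is the pose to reach, as a shift and turn from the pose commanded when the call began, along the tool's axes at that moment; what a row does not reach only later rows make up. A row lasts 1/10 s, in which the tool goes at most 50 mm and 8.59 degrees, less where a joint would pass 70% of its speed; a pose out of reach is approached as far as the arm can. A call with a gripper value outside its range is refused whole. The fingers move at their own pace and stop on an object; the grip force is fixed at half the most. Time passes only in rows, so rows that repeat a pose let the fingers close. It gives the time, the measured TCP pose, the force and the opening at its end, in the units of the state.
- ctrl.sense(): the state, without advancing time (a new reading comes with each control period).
- ctrl.get_image(name): name is "side" or "top"; returns a dict with "image" (480x640x3 uint8, red, green, blue), "depth" (480x640 float32, m along the optical axis (not along the pixel's ray), 0 where there is no reading), "intrinsics" (3x3 intrinsics, pixels), "k1" (the pictures are not rectified: a ray, as slopes to the right and down, at radius r is drawn at 1 + k1 r^2 times it, then the intrinsics apply), "view" (4x4, takes a point from world to camera coordinates). Camera axes: x right, y up, looking along -z (the intrinsics and any distortion apply to the point x, -y, -z); pixel columns grow to the right and rows downward; lengths in m; the calibration is good to about 2 mm. A picture is of the moment at which its call begins.
- ctrl.sign_off(): hands the job in, once; it reports no verdict.
The state is a dict: "clock": time; "qpos": joint angles; "qd": joint speeds; "joint_efforts": joint torques, N m; "position": TCP position; "ee_rot": TCP orientation; "wrist_force": force on the tool from outside, world axes, zero at the start; "torque": the same for the moment, N m; "grip_width": finger opening in m.
Only numpy, scipy, OpenCV 4.12 (cv2) and the standard library are available. Lean on these libraries where they do the work, as an engineer would, in place of code of your own. Each camera call takes 0.05 s, during which the arm holds its last target. There are 200 camera calls.

## Working session

There is one attempt and no reset: what is moved stays moved. The work goes in short steps, Python scripts to look and compute and a shell command to move; the robot and the scene stay as the last step left them, time stands still between calls to the robot, and variables do not carry over. Pictures are saved under pics/ and viewed, about 8 in all and at most 12, crops included, and the job is handed in when it is done.

```bash
mkdir -p pics; ls; cat > h.py <<'E'
import numpy as np, cv2
from bench import ctrl
def snap(n,f):
    d=ctrl.get_image(n); cv2.imwrite(f'pics/{f}.png',d['image'][:,:,::-1]); np.savez(f'{f}.npz',**d); return d
def world(d):
    K=np.array(d['intrinsics'],float); h,w=d['depth'].shape
    u,v=np.meshgrid(np.arange(w),np.arange(h))
    k1=float(d['k1'])
    p=np.stack([(u-K[0,2])/K[0,0],(v-K[1,2])/K[1,1]],-1)
    q=p.copy()
    for _ in range(10): q=p/(1+k1*(q**2).sum(-1,keepdims=True))
    z=d['depth'].astype(float)
    c=np.stack([q[...,0]*z,-q[...,1]*z,-z,np.ones_like(z)],-1)
    return (c@np.linalg.inv(np.array(d['view'],float)).T)[...,:3]
E
python3 - <<'E'
from h import *
for n in('top','side'):
    d=snap(n,n+'0'); print(d['k1'],d['intrinsics'],d['view'])
print(ctrl.sense())
E
```

```text
pics
-0.06579133732291445 [[503.80651001   0.         316.15312072]
 [  0.         503.80651001 245.92491274]
 [  0.           0.           1.        ]] [[-0.02803917 -0.99937881 -0.02134964  0.0467222 ]
 [ 0.98982911 -0.03073857  0.13890096 -0.53006125]
 [-0.13947094 -0.01723783  0.99007612 -1.13432793]
 [ 0.          0.          0.          1.        ]]
0.008050721787227166 [[461.38007116   0.         315.76235538]
 [  0.         461.38007116 241.35841828]
 [  0.           0.           1.        ]] [[ 0.67926832 -0.73383982  0.00858249 -0.37188446]
 [ 0.39157812  0.37229985  0.84146265 -0.2843222 ]
 [-0.62069406 -0.56821821  0.54024712 -0.77533563]
 [ 0.          0.          0.          1.        ]]
{'clock': 0.1, 'qpos': array([ 1.05939533e+00,  4.91441697e-01,  1.55939322e+00, -1.91122077e-06,
        1.09168591e+00, -1.05579883e-01]), 'qd': array([-0.00136411, -0.001681  , -0.00222189,  0.00119862, -0.00026502,
        0.00161446]), 'joint_efforts': array([ 4.54862748e-03, -6.19442153e+01, -2.62026983e+01, -3.71184240e-05,
        2.80835098e-03,  9.33948854e-06]), 'position': array([0.24660336, 0.57407586, 0.23082033]), 'ee_rot': array([-1.40099109e-04,  2.01520570e-01,  9.79484173e-01, -4.42437769e-04]), 'wrist_force': array([ 0.14953625,  0.91789873, -0.8339818 ]), 'torque': array([-0.02074646, -0.02035758,  0.01384839]), 'grip_width': 0.08549700140005256}
```

View pics/top0.png

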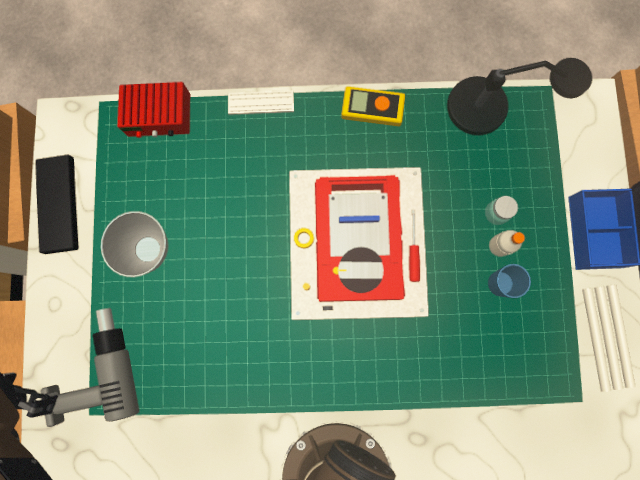

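View pics/side0.png

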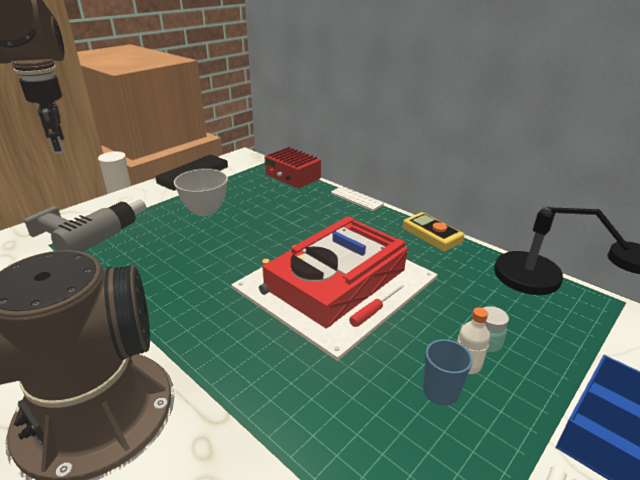

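Top view: dial at about (361,270) with its yellow mark at (336,270) to the left, and the blue tab at (359,219). The case is almost square to the robot. Next I turn these into positions.

```bash
python3 - <<'E'
from h import *
for n in('top','side'):
    d=dict(np.load(n+'0.npz')); W=world(d); I=d['image'].astype(int); hsv=cv2.cvtColor(d['image'],cv2.COLOR_RGB2HSV).astype(int)
    R=(abs(W[...,0]-.55)<.2)&(abs(W[...,1]+.03)<.13)&(d['depth']>0)
    H=W[...,2]
    if n=='side': print('side')
    m=R&(H>.098)&(H<.112)&(I.max(-1)<75); P=W[m]
    (c,r),=[cv2.minEnclosingCircle(P[:,:2].astype(np.float32))]
    print('dial',c,r,m.sum(),P[:,2].mean())
    m=R&(H>.078)&(hsv[...,0]>100)&(hsv[...,0]<130)&(hsv[...,1]>130); P=W[m]
    print('tab',m.sum(),P.mean(0),P.min(0),P.max(0)); t=P[P[:,2]>.1]
    if len(t): print(' top',len(t),cv2.minAreaRect(t[:,:2].astype(np.float32)),t[:,2].mean())
    m=R&(H>.07)&((hsv[...,0]<8)|(hsv[...,0]>172))&(hsv[...,1]>130); P=W[m]
    print('case',cv2.minAreaRect(P[:,:2].astype(np.float32)))
    m=R&(H<.03)&(H>.005)&(hsv[...,1]<40)&(I.min(-1)>150);P=W[m]
    print('board',cv2.minAreaRect(P[:,:2].astype(np.float32)),P[:,2].mean())
    m=R&(H>.08)&(H<.1)&(hsv[...,0]>20)&(hsv[...,0]<35)&(hsv[...,1]>130); P=W[m]
    if len(P):print('mark',len(P),P.mean(0))
    m=R&(H>.083)&(H<.096)&(hsv[...,1]<60)&(I.min(-1)>120); P=W[m]; 
    P=P[np.hypot(*(P[:,:2]-c).T)<.05]
    if len(P):print('slotfloor',len(P),P.mean(0),cv2.minAreaRect(P[:,:2].astype(np.float32)))
d=dict(np.load('top0.npz')); cv2.imwrite('pics/crop.png',cv2.resize(d['image'][155:325,280:435,::-1],None,fx=3.5,fy=3.5,interpolation=cv2.INTER_CUBIC))
E
```

```text
dial (0.0, 0.0) 0.0 0 nan
tab 137 [ 0.58095134 -0.06533607  0.10371991] [ 0.57657878 -0.10875695  0.09742447] [ 0.58517371 -0.02441869  0.10836273]
 top 135 ((0.580866277217865, -0.0665891245007515), (0.008563416078686714, 0.08434203267097473), 0.04724981263279915) 0.1038007409112335
case ((0.5426654815673828, -0.06466145068407059), (0.1906426101922989, 0.2795037627220154), 89.95347595214844)
board ((0.5424328446388245, -0.032840579748153687), (0.2536982297897339, 0.3591238260269165), 89.99787902832031) 0.011888721506798636
mark 28 [ 0.46905381 -0.0145797   0.08384994]
side
dial (0.46567708253860474, -0.06572996824979782) 0.051829807460308075 667 0.10438770648082606
tab 99 [ 0.57953101 -0.07017371  0.10410439] [ 0.5740561  -0.11339668  0.08630204] [ 0.58611039 -0.02339277  0.10705118]
 top 98 ((0.5802772045135498, -0.06836119294166565), (0.09005888551473618, 0.010924011468887329), 88.39584350585938) 0.10428604704729519
case ((0.5423452854156494, -0.06507055461406708), (0.19029664993286133, 0.28419893980026245), 89.84100341796875)
board ((0.5424965620040894, -0.032641977071762085), (0.3600553870201111, 0.25450214743614197), 0.021450694650411606) 0.012428869107757494
mark 4 [ 0.46949351 -0.02741291  0.0898565 ]
slotfloor 288 [ 0.47442688 -0.07348533  0.08942564] ((0.475659042596817, -0.07253398001194), (0.09592313319444656, 0.053070664405822754), 61.03988265991211)<stdin>:9: RuntimeWarning: Mean of empty slice.
  ret = ret.dtype.type(ret / rcount)
```

View pics/crop.png

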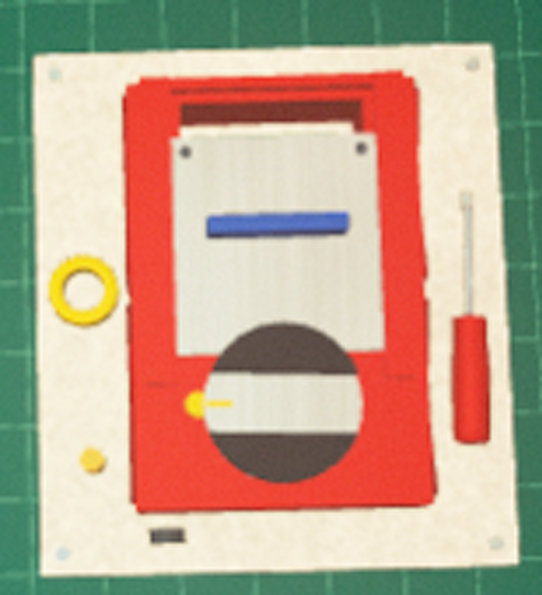

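Cam axis is at about (0.467, -0.065) and the case origin at about (0.5425, -0.065), with yaw near 0. The near tab face is at x ≈ 0.574, so the gap to the rim is 57 mm, inside the 50–69 mm given. Home should be at about 0.604. The tool needs the shift (-0.526, -0.470), then az -23.3°.

```bash
python3 -m pendant '[{"jaw":-1,"x":-0.035,"y":-0.031},{"jaw":-1,"x":-0.07,"y":-0.062},{"jaw":-1,"x":-0.105,"y":-0.094},{"jaw":-1,"x":-0.14,"y":-0.125},{"jaw":-1,"x":-0.175,"y":-0.156}]' && python3 -m pendant '[{"jaw":-1,"x":-0.035,"y":-0.031},{"jaw":-1,"x":-0.07,"y":-0.062},{"jaw":-1,"x":-0.105,"y":-0.094},{"jaw":-1,"x":-0.14,"y":-0.125},{"jaw":-1,"x":-0.175,"y":-0.156}]' && python3 -m pendant '[{"jaw":-1,"x":-0.035,"y":-0.031,"az":-5},{"jaw":-1,"x":-0.07,"y":-0.062,"az":-11},{"jaw":-1,"x":-0.105,"y":-0.094,"az":-17},{"jaw":-1,"x":-0.14,"y":-0.125,"az":-23.3},{"jaw":-1,"x":-0.175,"y":-0.156,"az":-23.3}]'
python3 -c "
from h import *
from scipy.spatial.transform import Rotation as R
s=ctrl.sense();q=s['ee_rot'];print(s['position'],s['qpos'],s['wrist_force'],s['grip_width']);print(R.from_quat([*q[1:],q[0]]).as_matrix().round(4))"
```

```text
[0.24660336 0.57407586 0.23082033] [ 1.05939533e+00  4.91441697e-01  1.55939322e+00 -1.91122077e-06
  1.09168591e+00 -1.05579883e-01] [ 0.14953625  0.91789873 -0.8339818 ] 0.08549700140005256
[[-9.188e-01  3.948e-01 -5.000e-04]
 [ 3.948e-01  9.188e-01 -8.000e-04]
 [ 1.000e-04 -9.000e-04 -1.000e+00]]validation failed for argument at $[0]...
```

```bash
python3 -m pendant '[{"jaw":-1,"x":-0.035,"y":-0.031,"z":0,"ax":0,"ay":0,"az":0},{"jaw":-1,"x":-0.07,"y":-0.062,"z":0,"ax":0,"ay":0,"az":0},{"jaw":-1,"x":-0.105,"y":-0.094,"z":0,"ax":0,"ay":0,"az":0},{"jaw":-1,"x":-0.14,"y":-0.125,"z":0,"ax":0,"ay":0,"az":0},{"jaw":-1,"x":-0.175,"y":-0.156,"z":0,"ax":0,"ay":0,"az":0}]'
```

```text
clock: 0.6
position: [0.3462, 0.3601, 0.2312]
ee_rot: [-0.0, 0.201, 0.98, -0.0]
wrist_force: [1.8, 0.7, 0.0]
grip_width: 0.0122
```

Every row needs all seven fields. Continuing.

```bash
python3 -m pendant '[{"jaw":-1,"x":-0.035,"y":-0.031,"z":0,"ax":0,"ay":0,"az":0},{"jaw":-1,"x":-0.07,"y":-0.062,"z":0,"ax":0,"ay":0,"az":0},{"jaw":-1,"x":-0.105,"y":-0.094,"z":0,"ax":0,"ay":0,"az":0},{"jaw":-1,"x":-0.14,"y":-0.125,"z":0,"ax":0,"ay":0,"az":0},{"jaw":-1,"x":-0.175,"y":-0.156,"z":0,"ax":0,"ay":0,"az":0}]' && python3 -m pendant '[{"jaw":-1,"x":-0.035,"y":-0.031,"z":0,"ax":0,"ay":0,"az":-5},{"jaw":-1,"x":-0.07,"y":-0.062,"z":0,"ax":0,"ay":0,"az":-11},{"jaw":-1,"x":-0.105,"y":-0.094,"z":0,"ax":0,"ay":0,"az":-17},{"jaw":-1,"x":-0.14,"y":-0.125,"z":0,"ax":0,"ay":0,"az":-23.3},{"jaw":-1,"x":-0.175,"y":-0.156,"z":0,"ax":0,"ay":0,"az":-23.3}]'
python3 -c "
from h import *
from scipy.spatial.transform import Rotation as R
s=ctrl.sense();q=s['ee_rot'];print(s['position'],s['qpos'],s['wrist_force'],s['grip_width']);print(R.from_quat([*q[1:],q[0]]).as_matrix().round(4))"
```

```text
clock: 1.1
position: [0.4455, 0.1476, 0.2313]
ee_rot: [-0.0, 0.201, 0.979, 0.0]
wrist_force: [1.7, 0.5, 0.5]
grip_width: -0.0006
clock: 1.6
position: [0.5447, -0.065, 0.2311]
ee_rot: [-0.0, -0.002, 1.0, 0.0]
wrist_force: [0.5, 1.6, 0.9]
grip_width: 0.0001
[ 0.5447254  -0.0649616   0.23113515] [-2.39182964e-01  3.82894987e-01  1.74740549e+00  1.75880615e-04
  1.01160093e+00 -1.81443703e+00] [0.45622236 1.6036586  0.86366657] 0.00014323798656708397
[[-1.0e+00 -4.4e-03 -3.0e-04]
 [-4.4e-03  1.0e+00  2.0e-04]
 [ 3.0e-04  2.0e-04 -1.0e+00]]
```

Over the gap and square. Lowering to a tip height of 0.090, between dial and tab.

```bash
python3 -m pendant '[{"jaw":-1,"x":0,"y":0,"z":0.04,"ax":0,"ay":0,"az":0},{"jaw":-1,"x":0,"y":0,"z":0.08,"ax":0,"ay":0,"az":0},{"jaw":-1,"x":0,"y":0,"z":0.11,"ax":0,"ay":0,"az":0},{"jaw":-1,"x":0,"y":0,"z":0.13,"ax":0,"ay":0,"az":0},{"jaw":-1,"x":0,"y":0,"z":0.141,"ax":0,"ay":0,"az":0}]' && python3 -m pendant '[{"jaw":-1,"x":-0.004,"y":0,"z":0,"ax":0,"ay":0,"az":0},{"jaw":-1,"x":-0.010,"y":0,"z":0,"ax":0,"ay":0,"az":0},{"jaw":-1,"x":-0.016,"y":0,"z":0,"ax":0,"ay":0,"az":0},{"jaw":-1,"x":-0.022,"y":0,"z":0,"ax":0,"ay":0,"az":0},{"jaw":-1,"x":-0.028,"y":0,"z":0,"ax":0,"ay":0,"az":0}]'
```

```text
clock: 2.1
position: [0.5436, -0.0629, 0.0884]
ee_rot: [-0.001, -0.0, 1.0, 0.0]
wrist_force: [-0.1, -0.0, -0.3]
grip_width: -0.0001
clock: 2.6
position: [0.5727, -0.063, 0.0909]
ee_rot: [0.0, -0.0, 1.0, -0.0]
wrist_force: [-4.3, -0.8, 2.6]
grip_width: 0.0001
```

In contact at about 4 N of friction. Pushing on to the stop.

```bash
python3 -m pendant '[{"jaw":-1,"x":-0.004,"y":0,"z":0,"ax":0,"ay":0,"az":0},{"jaw":-1,"x":-0.008,"y":0,"z":0,"ax":0,"ay":0,"az":0},{"jaw":-1,"x":-0.012,"y":0,"z":0,"ax":0,"ay":0,"az":0},{"jaw":-1,"x":-0.015,"y":0,"z":0,"ax":0,"ay":0,"az":0},{"jaw":-1,"x":-0.017,"y":0,"z":0,"ax":0,"ay":0,"az":0}]' && python3 -m pendant '[{"jaw":-1,"x":-0.001,"y":0,"z":0,"ax":0,"ay":0,"az":0},{"jaw":-1,"x":-0.002,"y":0,"z":0,"ax":0,"ay":0,"az":0},{"jaw":-1,"x":-0.003,"y":0,"z":0,"ax":0,"ay":0,"az":0}]'
```

```text
clock: 3.1
position: [0.5896, -0.0629, 0.0903]
ee_rot: [-0.0, -0.0, 1.0, 0.0]
wrist_force: [-2.9, -0.9, 1.8]
grip_width: -0.0001
clock: 3.4
position: [0.5923, -0.063, 0.0903]
ee_rot: [-0.0, -0.0, 1.0, 0.0]
wrist_force: [-3.4, -0.9, 1.7]
grip_width: -0.0001
```

```bash
python3 -m pendant '[{"jaw":-1,"x":-0.001,"y":0,"z":0,"ax":0,"ay":0,"az":0},{"jaw":-1,"x":-0.002,"y":0,"z":0,"ax":0,"ay":0,"az":0},{"jaw":-1,"x":-0.002,"y":0,"z":0,"ax":0,"ay":0,"az":0}]' && python3 -m pendant '[{"jaw":-1,"x":-0.001,"y":0,"z":0,"ax":0,"ay":0,"az":0},{"jaw":-1,"x":-0.002,"y":0,"z":0,"ax":0,"ay":0,"az":0},{"jaw":-1,"x":-0.002,"y":0,"z":0,"ax":0,"ay":0,"az":0}]'
```

```text
clock: 3.7
position: [0.5934, -0.0629, 0.0902]
ee_rot: [-0.001, -0.0, 1.0, 0.0]
wrist_force: [-8.4, -1.8, 5.0]
grip_width: -0.0004
clock: 4.0
position: [0.5935, -0.0629, 0.0901]
ee_rot: [-0.003, -0.001, 1.0, 0.0]
wrist_force: [-17.5, -2.8, 11.3]
grip_width: 0.0001
```

A hard stop at 0.5935, as predicted (0.604 − 0.011). Force rises without motion, so the panel is home. Backing off, rising and moving above the slot's left half.

```bash
python3 -m pendant '[{"jaw":-1,"x":0.01,"y":0,"z":0,"ax":0,"ay":0,"az":0},{"jaw":-1,"x":0.035,"y":0,"z":0,"ax":0,"ay":0,"az":0},{"jaw":-1,"x":0.037,"y":0,"z":-0.03,"ax":0,"ay":0,"az":0},{"jaw":-1,"x":0.037,"y":0,"z":-0.07,"ax":0,"ay":0,"az":0},{"jaw":-1,"x":0.037,"y":0,"z":-0.11,"ax":0,"ay":0,"az":0}]' && python3 -m pendant '[{"jaw":-1,"x":0,"y":0.04,"z":0,"ax":0,"ay":0,"az":0},{"jaw":-1,"x":0,"y":0.08,"z":0,"ax":0,"ay":0,"az":0},{"jaw":-1,"x":0,"y":0.12,"z":0,"ax":0,"ay":0,"az":0},{"jaw":-1,"x":0,"y":0.16,"z":0,"ax":0,"ay":0,"az":0},{"jaw":-1,"x":0,"y":0.2,"z":0,"ax":0,"ay":0,"az":0}]'
python3 - <<'E'
from h import *
d=snap('top','top1');W=world(d)
I=d['image'];cv2.imwrite('pics/crop1.png',cv2.resize(I[155:325,280:435,::-1],None,fx=3.5,fy=3.5,interpolation=cv2.INTER_CUBIC))
hsv=cv2.cvtColor(I,cv2.COLOR_RGB2HSV).astype(int)
# project plane points: pixel->world at given z
K=d['intrinsics'];V=np.array(d['view'])
def proj(p):
    c=V@np.array([*p,1]); q=np.array([c[0],-c[1]])/-c[2]; q=q*(1+d['k1']*(q@q)); return K[0,0]*q[0]+K[0,2],K[1,1]*q[1]+K[1,2]
for p in [(.467,-.065,.089),(.467,-.015,.089),(.467,-.115,.105),(.417,-.065,.105),(.604,-.065,.104)]:
    u,v=proj(p);print(p,u,v,((u-280)*3.5,(v-155)*3.5))
E
```

```text
clock: 4.5
position: [0.5593, -0.0629, 0.2015]
ee_rot: [0.0, -0.0, 1.0, 0.0]
wrist_force: [0.4, -0.1, -0.3]
grip_width: -0.0001
clock: 5.0
position: [0.5593, 0.1388, 0.2005]
ee_rot: [0.001, -0.0, 1.0, 0.0]
wrist_force: [0.8, -0.5, 0.7]
grip_width: 0.0003
(0.467, -0.065, 0.089) 360.0001559136568 270.1644890436976 (np.float64(280.00054569779877), np.float64(403.07571165294155))
(0.467, -0.015, 0.089) 337.3310955456487 270.85145665458305 (np.float64(200.65883440977038), np.float64(405.4800982910407))
(0.467, -0.115, 0.105) 383.4746651151798 268.7887027488702 (np.float64(362.1613279031293), np.float64(398.2604596210457))
(0.417, -0.065, 0.105) 361.3909271730289 292.53822319662333 (np.float64(284.86824510560115), np.float64(481.3837811881817))
(0.604, -0.065, 0.104) 357.9452048174407 207.8757078554259 (np.float64(272.8082168610424), np.float64(185.06497749399065))
```

View pics/crop1.png

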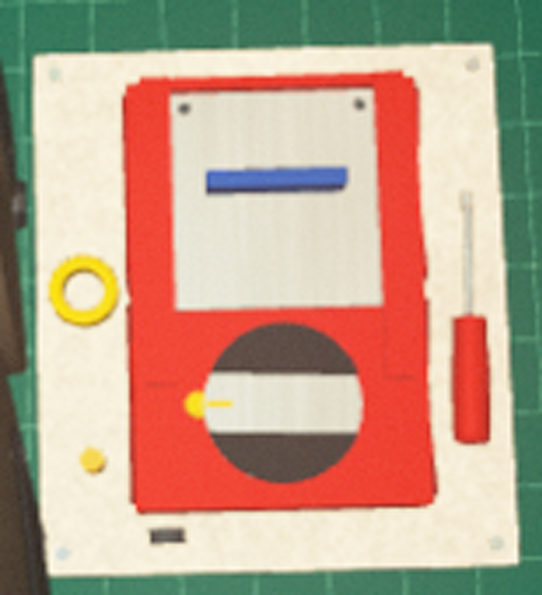

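The panel is home and the well covered: tab edge at (275,190) in the crop, as predicted. The cam is still at about 0 with its mark at (222,404). Moving above the slot point (0.467, -0.033), then down in.

```bash
python3 -m pendant '[{"jaw":-1,"x":0.023,"y":-0.043,"z":0,"ax":0,"ay":0,"az":0},{"jaw":-1,"x":0.046,"y":-0.086,"z":0,"ax":0,"ay":0,"az":0},{"jaw":-1,"x":0.069,"y":-0.129,"z":0,"ax":0,"ay":0,"az":0},{"jaw":-1,"x":0.092,"y":-0.172,"z":0.02,"ax":0,"ay":0,"az":0},{"jaw":-1,"x":0.092,"y":-0.172,"z":0.06,"ax":0,"ay":0,"az":0}]' && python3 -m pendant '[{"jaw":-1,"x":0,"y":0,"z":0.02,"ax":0,"ay":0,"az":0},{"jaw":-1,"x":0,"y":0,"z":0.025,"ax":0,"ay":0,"az":0},{"jaw":-1,"x":0,"y":0,"z":0.025,"ax":0,"ay":0,"az":0}]'
```

```text
clock: 5.55
position: [0.4671, -0.0384, 0.142]
ee_rot: [0.003, 0.001, 1.0, -0.001]
wrist_force: [2.5, 1.0, -1.2]
grip_width: 0.0002
clock: 5.85
position: [0.4675, -0.0349, 0.1151]
ee_rot: [-0.0, -0.0, 1.0, 0.0]
wrist_force: [-0.3, 0.2, 0.7]
grip_width: -0.0
```

```bash
python3 -m pendant '[{"jaw":-1,"x":0,"y":0.002,"z":0.01,"ax":0,"ay":0,"az":0},{"jaw":-1,"x":0,"y":0.002,"z":0.015,"ax":0,"ay":0,"az":0},{"jaw":-1,"x":0,"y":0.002,"z":0.02,"ax":0,"ay":0,"az":0},{"jaw":-1,"x":0,"y":0.002,"z":0.021,"ax":0,"ay":0,"az":0}]'
```

```text
clock: 6.25
position: [0.4673, -0.0328, 0.094]
ee_rot: [-0.0, -0.001, 1.0, 0.0]
wrist_force: [-0.2, 0.3, -0.2]
grip_width: -0.0
```

Tip in the slot, no contact. Taking up the 8 mm side clearance, then turning in 30° calls that have the same rows in tool axes.

```bash
python3 -m pendant '[{"jaw":-1,"x":-0.004,"y":0,"z":0,"ax":0,"ay":0,"az":0},{"jaw":-1,"x":-0.008,"y":0,"z":0,"ax":0,"ay":0,"az":0}]' && python3 -m pendant '[{"jaw":-1,"x":-0.0033,"y":-0.001,"z":0,"ax":0,"ay":0,"az":6},{"jaw":-1,"x":-0.0065,"y":-0.0024,"z":0,"ax":0,"ay":0,"az":12},{"jaw":-1,"x":-0.0095,"y":-0.004,"z":0,"ax":0,"ay":0,"az":18},{"jaw":-1,"x":-0.0123,"y":-0.006,"z":0,"ax":0,"ay":0,"az":24},{"jaw":-1,"x":-0.0149,"y":-0.0083,"z":0,"ax":0,"ay":0,"az":30}]'
```

```text
clock: 6.45
position: [0.4758, -0.0331, 0.0945]
ee_rot: [0.0, -0.0, 1.0, -0.0]
wrist_force: [0.5, 0.5, -0.7]
grip_width: 0.0001
clock: 6.95
position: [0.4903, -0.041, 0.0944]
ee_rot: [-0.0, 0.26, 0.965, 0.0]
wrist_force: [-1.5, 2.9, -0.0]
grip_width: -0.0003
```

```bash
python3 -m pendant '[{"jaw":-1,"x":-0.0033,"y":-0.001,"z":0,"ax":0,"ay":0,"az":6},{"jaw":-1,"x":-0.0065,"y":-0.0024,"z":0,"ax":0,"ay":0,"az":12},{"jaw":-1,"x":-0.0095,"y":-0.004,"z":0,"ax":0,"ay":0,"az":18},{"jaw":-1,"x":-0.0123,"y":-0.006,"z":0,"ax":0,"ay":0,"az":24},{"jaw":-1,"x":-0.0149,"y":-0.0083,"z":0,"ax":0,"ay":0,"az":30}]' && python3 -m pendant '[{"jaw":-1,"x":-0.0033,"y":-0.001,"z":0,"ax":0,"ay":0,"az":6},{"jaw":-1,"x":-0.0065,"y":-0.0024,"z":0,"ax":0,"ay":0,"az":12},{"jaw":-1,"x":-0.0095,"y":-0.004,"z":0,"ax":0,"ay":0,"az":18},{"jaw":-1,"x":-0.0123,"y":-0.006,"z":0,"ax":0,"ay":0,"az":24},{"jaw":-1,"x":-0.0149,"y":-0.0083,"z":0,"ax":0,"ay":0,"az":30}]'
```

```text
clock: 7.45
position: [0.4994, -0.0557, 0.0945]
ee_rot: [0.0, 0.501, 0.865, 0.0]
wrist_force: [0.5, 3.1, 0.1]
grip_width: 0.0002
clock: 7.95
position: [0.5001, -0.073, 0.0946]
ee_rot: [0.0, 0.708, 0.706, 0.001]
wrist_force: [2.0, 2.7, -0.2]
grip_width: 0.0
```

Turning at about 3–4 N as expected. Pressing on to the stop in small steps.

```bash
python3 -m pendant '[{"jaw":-1,"x":-0.001,"y":0,"z":0,"ax":0,"ay":0,"az":0},{"jaw":-1,"x":-0.002,"y":0,"z":0,"ax":0,"ay":0,"az":0},{"jaw":-1,"x":-0.002,"y":0,"z":0,"ax":0,"ay":0,"az":0}]' && python3 -m pendant '[{"jaw":-1,"x":-0.001,"y":0,"z":0,"ax":0,"ay":0,"az":0},{"jaw":-1,"x":-0.002,"y":0,"z":0,"ax":0,"ay":0,"az":0},{"jaw":-1,"x":-0.002,"y":0,"z":0,"ax":0,"ay":0,"az":0}]'
```

```text
clock: 8.25
position: [0.4993, -0.0749, 0.0944]
ee_rot: [-0.0, 0.706, 0.708, 0.0]
wrist_force: [-0.3, 2.5, 1.6]
grip_width: 0.0001
clock: 8.55
position: [0.499, -0.0757, 0.0943]
ee_rot: [-0.001, 0.707, 0.708, 0.0]
wrist_force: [1.3, 16.1, 4.0]
grip_width: 0.0001
```

Hard stop reached: 16 N with motion ceasing. Centring in the slot, lifting out, clearing to the left and checking.

```bash
python3 -m pendant '[{"jaw":-1,"x":0.006,"y":0,"z":0,"ax":0,"ay":0,"az":0},{"jaw":-1,"x":0.011,"y":0,"z":0,"ax":0,"ay":0,"az":0},{"jaw":-1,"x":0.011,"y":0,"z":-0.025,"ax":0,"ay":0,"az":0},{"jaw":-1,"x":0.011,"y":0,"z":-0.07,"ax":0,"ay":0,"az":0},{"jaw":-1,"x":0.011,"y":0,"z":-0.11,"ax":0,"ay":0,"az":0}]' && python3 -m pendant '[{"jaw":-1,"x":0.04,"y":0,"z":0,"ax":0,"ay":0,"az":0},{"jaw":-1,"x":0.08,"y":0,"z":0,"ax":0,"ay":0,"az":0},{"jaw":-1,"x":0.12,"y":0,"z":0,"ax":0,"ay":0,"az":0},{"jaw":-1,"x":0.16,"y":0,"z":0,"ax":0,"ay":0,"az":0},{"jaw":-1,"x":0.2,"y":0,"z":0,"ax":0,"ay":0,"az":0}]'
python3 - <<'E'
from h import *
d=snap('top','top2')
cv2.imwrite('pics/crop2.png',cv2.resize(d['image'][155:325,280:435,::-1],None,fx=3.5,fy=3.5,interpolation=cv2.INTER_CUBIC))
E
```

```text
clock: 9.05
position: [0.4991, -0.0659, 0.2056]
ee_rot: [-0.0, 0.707, 0.708, -0.0]
wrist_force: [0.2, 0.1, -0.5]
grip_width: 0.0
clock: 9.55
position: [0.4989, 0.1355, 0.2044]
ee_rot: [0.0, 0.707, 0.708, 0.0]
wrist_force: [0.8, 0.4, 0.7]
grip_width: -0.0002
```

View pics/crop2.png

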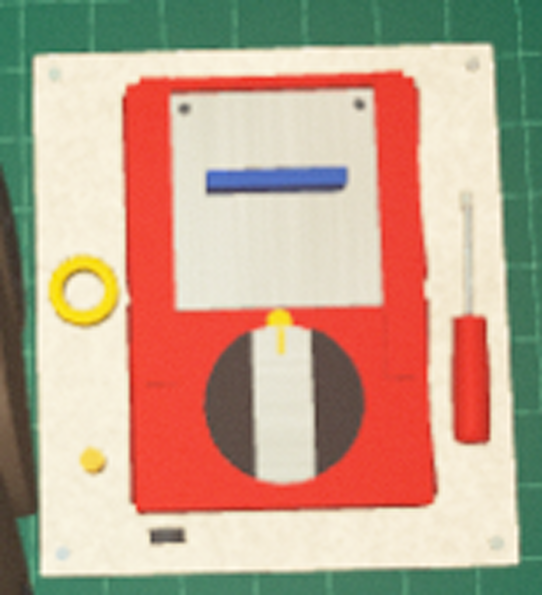

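The tongue at (279,318) now stands against the panel's near edge. The slot runs parallel to the panel's sides, so the cam has turned the full 90°. Panel home, bystanders unmoved, hand clear.

```bash
python3 -c "
from bench import ctrl
print(ctrl.sign_off())"
```

```text
the job is handed in; nothing more can be done
None
```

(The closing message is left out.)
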